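# Pack up the mural painter's keyed tray stack

## Task

Pack the keyed trays on the painter's bench: first stand the spray can that is in the way on the base upright on the round white bucket lid, then seat the deep tray fully home on the base with its notch over the base's key. Next lay the cork sanding block flat in either compartment of the deep tray, and finally seat the shallow tray fully home on the deep tray with its notch over the deep tray's key. Never tip the spray can over, and leave the other things on the bench where they are.

Things in the scene. Friction and masses are not known exactly. Their poses are not given: they have to be found in the camera images.
- base: Base of the stack, fixed: grey plastic, 140 mm square, 4 mm floor inside a rim 6 mm thick, 14 mm high; a bare-metal key (upright tab) on the middle of the +x rim. Origin: centre of the underside, z up. A seated tray rests its floor on the rim, feet inside it (4 mm clearance all round), origin 6 mm above the base's, axes along the base's.
- base_key (a point): Foot of the base's key, at rim height (66 mm from the base's centre along its +x, 14 mm up). The key is a bare-metal tab 24 mm wide, 8 mm thick (flush with the rim's outside) and rises 18 mm above the rim.
- deep_tray: Deep tray: grey plastic, 140 mm square, walls 6 mm, floor's underside 8 mm and top 13 mm up, on four tapered feet set in from the corners. +x wall: notch. Origin: centre, at the feet's undersides; z up. Rim 55 mm up; on the rim in the middle of the -x wall stands a key like the base's. About 0.3 kg.
- deep_notch (a point): In the deep tray's notch, 66 mm from its centre along +x, at the level of the floor's underside (8 mm up); meets base_key when the tray is seated. The notch is 32 mm wide and 12 mm deep from the outside, cut through the full height of wall and floor.
- deep_web (a point): Top middle of the deep tray's grip web (50 mm above the tray's origin, centred): an upright wall 12 mm thick along the tray's y axis from wall to wall, from the floor up to here. Pinch it just below here, one finger in each compartment. The compartments either side are each 58 mm (x) by 128 mm (y).
- deep_key (a point): Foot of the deep tray's key, 66 mm from its centre along -x, at rim height (55 mm up). The key is a bare-metal tab 24 mm wide, 8 mm thick and rises 18 mm above the rim.
- shallow_tray: Shallow tray, no key: grey plastic, 140 mm square, walls 6 mm, floor's underside 8 mm and top 13 mm up, on four tapered feet set in from the corners. +x wall: notch. Origin: centre, at the feet's undersides; z up. Rim 35 mm up. About 0.24 kg. Seated on the deep tray it is turned half round against it (its +x along the deep tray's -x), origin 47 mm above the deep tray's, feet inside its rim with 4 mm clearance.
- shallow_notch (a point): In the shallow tray's notch, 66 mm from its centre along +x, at the level of the floor's underside (8 mm up); meets deep_key when the tray is seated. The notch is 32 mm wide and 12 mm deep from the outside, cut through the full height of wall and floor.
- shallow_web (a point): Top middle of the shallow tray's grip web (50 mm above the tray's origin, centred): an upright wall 12 mm thick along the tray's y axis from wall to wall, from the floor up to here. Pinch it just below here, one finger in each compartment. It stands 15 mm above the rim.
- bucket_lid: Round white bucket lid lying fixed on the bench: 136 mm across, 6 mm floor inside a rim 5 mm thick and 14 mm high. Origin at the centre of its underside.
- spray_can: Upright spray can with bare metal body, 54 mm across, 148 mm tall overall: straight body up to 120 mm, white cap of 42 mm diameter on top. About 0.22 kg. It starts standing on the base's floor. Origin at the centre of its underside, z up along the can.
- block: Cork sanding block with a dark sole, 60 mm long (x) by 40 mm wide (y) by 30 mm high (z), about 0.06 kg. Origin at the centre of its underside. Fits a compartment lengthwise along the tray's y axis; lying on the tray's floor, its origin is 13 mm above the tray's origin.
- spare_can: Another spray can like the first, standing on the bench behind the base; a bystander.
- paint_pot: White open paint pot, 76 mm across, 55 mm high; a bystander.
- brush: Paint brush, 140 mm long, lying on the bench; a bystander.
- jar: Closed jar, 68 mm across, 85 mm high; a bystander.
- scraper: Flat scraper, 190 mm long, lying on the bench; a bystander.
- tub: White open tub, 90 mm across, 70 mm high; a bystander.

How it is judged:
By the outcome, as a careful person would: the job done as asked, in the order asked, and still so for the second after the job is handed in, with the robot touching nothing.
It also fails if it takes over 72 s, if anything falls off the work surface, if the arm or the gripper's body presses on something with over 40 N, if the wrist force passes 120 N, or if a joint passes its speed limit or range.

## Robot

A 6-joint arm with a two-finger parallel gripper is mounted at the origin on the work surface. World frame = base frame: x ahead of the robot, y to its left, z up, the work surface at z = 0. Lengths are in m, angles in rad, forces in N, time in s.
With the tool pointing down it reaches from about 0.325 to 0.9 m from the base axis. Payload 6.1 kg.
Tool frame: the origin (TCP) lies midway between the tips of the shut fingers; the grasp point (between the pads) lies 19 mm behind it; z points along the fingers, y is the line along which they close (so a half turn about z gives the same grasp; the last joint's range is limited). The gripper opens to 87 mm and grips with 3 to 60 N. Pads are 19 mm wide; open, the fingers measure 117 mm over their backs; the gripper's body (75 mm by 190 mm) begins 51 mm behind the grasp point.
Start: joints at [1.01, 0.22, 1.526, -0, 1.395, -0.126], TCP at [0.263, 0.567, 0.223] pointing down, gripper open.
Joint ranges: [-2.98, 2.98], [-0.91, 2.08], [0.09, 2.57], [-1.24, 4.39], [0.2, 2.65], [-2.68, 2.68]. Speed limits (rad/s): [2.57, 2.57, 3.01, 3.14, 3.14, 3.14].

## Interface

Orientations are given as a unit quaternion [x, y, z, w].
In Python, from cell import * gives the robot as it stands.
- The arm moves only by the shell command python3 -m pendant 'ROWS'. ROWS is JSON, a list that holds one entry, the list of rows, each a list of 5 numbers: the closure, from 0 (fully open) to 1 (shut), then the shift along the tool's x, y, z in cm, then the turn about the tool's z in degrees. A call has 1 to 20 rows; each row shifts and turns the commanded pose from where the row before left it, along the tool's axes as they then stand; what a row does not reach is not made up. A row lasts 1/12 s, in which the tool goes at most 41.7 mm and 7.16 degrees, less where a joint would pass 70% of its speed; a pose out of reach is approached as far as the arm can. A call is refused whole if a number of a shift passes 4.17 or a number of a turn 7.16, either way. A call with a gripper value outside its range is refused whole. The fingers move at their own pace and stop on an object; the grip force is fixed at half the most. Time passes only in rows, so rows that do not move let the fingers close. It gives the time, the measured TCP pose, the force, the opening and the grip force at its end, in the units of the state.
- state(): the state, without advancing time (a new reading comes with each control period).
- capture(name): name is "scene" or "top"; returns a dict with "pixels" (400x640x3 uint8, red, green, blue), "depth" (400x640 float32, m along the optical axis (not along the pixel's ray), 0 where there is no reading), "fx", "fy", "cx", "cy" (pixels), "R" (3x3) and "t" (3): a world point X has camera coordinates R X + t. Camera axes: x right, y down, z forward; pixel columns grow to the right and rows downward; lengths in m; the calibration is good to about 2 mm. A picture is of the moment at which its call begins.
- sign_off(): hands the job in; it is judged then, once.
The state is a dict: "clock": time; "q": joint angles; "qd": joint speeds; "joint_torque": joint torques, N m; "eef_pos": TCP position; "tcp_rot": TCP orientation; "wrist_force": force on the tool from outside, world axes, zero at the start; "torque": the same for the moment, N m; "grip_width": finger opening in m; "grasp_force": force on a finger pad.
Only numpy, scipy, OpenCV 4.12 (cv2) and the standard library are available. Lean on these libraries where they do the work, as an engineer would, in place of code of your own. Each camera call takes 0.05 s, during which the arm holds its last target. There are 200 camera calls.

## Working session

There is one attempt and no reset: what is moved stays moved. The work goes in short steps, Python scripts to look and compute and a shell command to move; the robot and the scene stay as the last step left them, time stands still between calls to the robot, and variables do not carry over. Pictures are saved under pics/ and viewed, at most 10 in all, crops included, and the job is handed in when it is done.

```bash
mkdir -p pics; ls
python3 - <<'E'
from cell import *
import cv2,numpy as np
for n in("scene","top"):
    c=capture(n); np.savez(f"pics/{n}0.npz",**c); cv2.imwrite(f"pics/{n}0.png",c["pixels"][:,:,::-1])
    print(n,c["fx"],c["fy"],c["cx"],c["cy"],c["R"],c["t"])
print(state())
E
```

```text
pics
scene 471.8658155769516 471.8658155769516 323.53622575906763 185.1129980432462 [[-0.81988973  0.57245452  0.00875486]
 [ 0.45032128  0.65425825 -0.60758282]
 [-0.35354147 -0.49420842 -0.79420807]] [ 0.49918672 -0.16454366  1.51825265]
top 426.9999105923253 426.9999105923253 320.59898900162557 196.14915754107065 [[-0.00985378 -0.99983965  0.01495268]
 [-0.99362274  0.00811061 -0.1124636 ]
 [ 0.11232429 -0.01596551 -0.99354333]] [-0.07483548  0.57664262  1.42200405]
{'clock': 0.1, 'q': array([ 1.00989199e+00,  2.21141933e-01,  1.52748623e+00, -1.07719818e-05,
        1.39472742e+00, -1.26107433e-01]), 'qd': array([-1.08564855e-03, -3.12203057e-03, -9.35930012e-04, -2.12375023e-03,
       -3.60664212e-05, -9.69160826e-04]), 'joint_torque': array([ 1.20701185e-03, -4.95947528e+01, -3.88515794e+01,  7.01076910e-02,
        5.16349054e-02, -7.06230321e-05]), 'eef_pos': array([0.26297558, 0.56636171, 0.22155551]), 'tcp_rot': array([ 2.15689035e-01,  9.76461706e-01, -8.31753392e-04, -2.91876006e-04]), 'wrist_force': array([ 0.05947452, -0.02465564,  0.02564118]), 'torque': array([0.04350488, 0.0388784 , 0.01037078]), 'grasp_force': 0.0, 'grip_width': 0.08670288466373792}
```

View pics/top0.png

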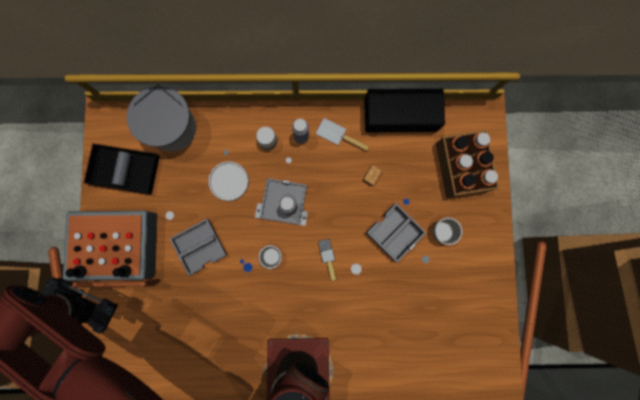

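View pics/scene0.png

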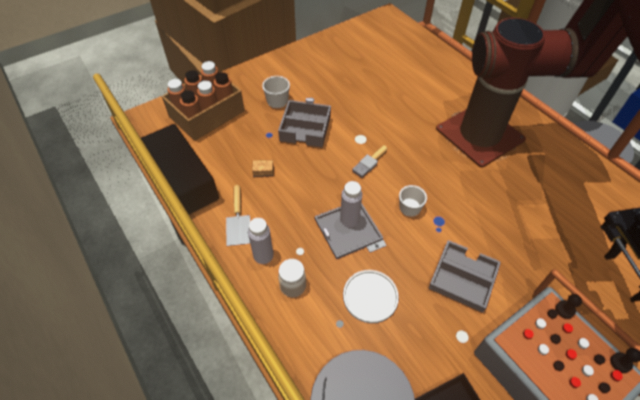

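Top view: base with can (285,203), lid (228,181), trays at (200,247) and (395,233), block (372,176). Scene view: base (348,230), trays (465,275) and (305,122). I'll look closer at base and trays in both views.

Run:
```python
import cv2,numpy as np
t=np.load("pics/top0.npz")["pixels"];s=np.load("pics/scene0.npz")["pixels"]
def cr(im,u,v,w=33):
    return cv2.resize(im[v-w:v+w,u-w:u+w],(264,264),interpolation=cv2.INTER_CUBIC)
o=np.vstack([np.hstack([cr(t,285,203),cr(t,200,247),cr(t,395,233)]),np.hstack([cr(s,348,225,45),cr(s,465,275,45),cr(s,305,122,45)])])
o=np.clip(o*1.3,0,255).astype(np.uint8)
cv2.imwrite("pics/z.png",o[:,:,::-1])
```

```text
(no output)
```

View pics/z.png

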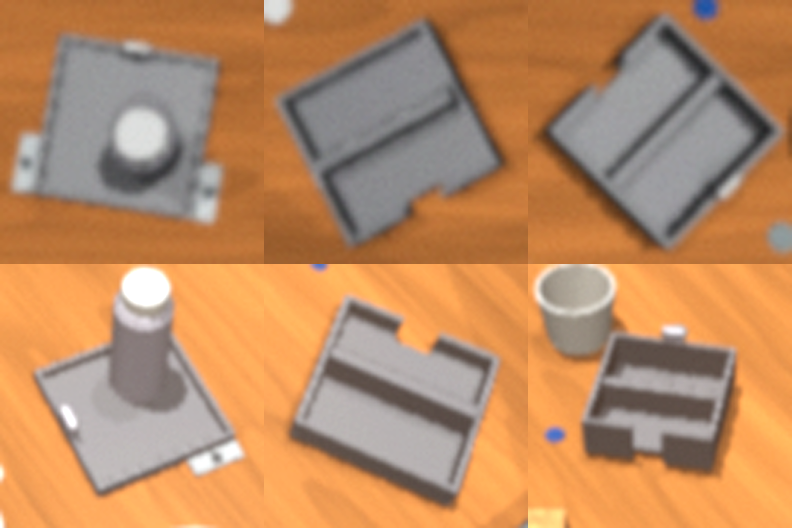

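The crops show the base key on its upper edge (about (286,182) in the top view). The left tray is shallow, with its notch at the bottom (about (241,254+)). The right tray is deep, with its notch at upper left (384,224) and its key at lower right (416,247). Next I measure them.

```bash
cat > h.py <<'E'
import cv2,numpy as np,sys
def load(n): return dict(np.load(n))
def cast(c,uv,z):
    uv=np.atleast_2d(uv).astype(float)
    d=np.c_[(uv[:,0]-c["cx"])/c["fx"],(uv[:,1]-c["cy"])/c["fy"],np.ones(len(uv))]@c["R"]
    C=-c["R"].T@c["t"]
    return (C+d*((z-C[2])/d[:,2])[:,None])
def cloud(c):
    v,u=np.mgrid[:400,:640]; d=c["depth"]
    p=np.stack([(u-c["cx"])/c["fx"]*d,(v-c["cy"])/c["fy"]*d,d],-1)
    P=(p-c["t"])@c["R"]; P[d==0]=np.nan
    return P
def tool(st):
    x,y,z,w=st["tcp_rot"]
    return st["eef_pos"],np.degrees(np.arctan2(2*(x*y+z*w),1-2*(y*y+z*z)))
def go(st,xy,psi,z):
    """turn (deg), then shift in tool axes (cm) after the turn"""
    p,a=tool(st); turn=(a-psi+180)%360-180
    r=np.radians(psi); dx,dy=np.array(xy)-p[:2]
    print("psi %.1f turn %.1f  after turn shift x %.2f y %.2f z %.2f cm"%(a,turn,100*(dx*np.cos(r)+dy*np.sin(r)),100*(dx*np.sin(r)-dy*np.cos(r)),100*(p[2]-z)))
E
python3 - <<'E'
from h import *
T=load("pics/top0.npz");S=load("pics/scene0.npz")
for n,c in(("top",T),("scene",S)):
    P=cloud(c); hsv=cv2.cvtColor(c["pixels"],cv2.COLOR_RGB2HSV)
    print(n,-c["R"].T@c["t"])
    for nm,(u,v),uu,z0 in (("base",(285,203),(348,225),.014),("shal",(200,247),(465,275),.035),("deep",(395,233),(305,122),.055)):
        if n=="scene":u,v=uu
        w=45; m=np.zeros((400,640),np.uint8); m[v-w:v+w,u-w:u+w]=1
        m&=(hsv[...,1]<90).astype(np.uint8)
        k,l,st,ce=cv2.connectedComponentsWithStats(m); 
        i=1+np.argmax(st[1:,4]); mm=l==i
        z=P[...,2][mm]; print(nm,"area",st[i,4],"z pct",np.nanpercentile(z,[2,10,25,50,75,90,98]).round(4))
        q=P[mm&(abs(P[...,2]-z0)<.005)][:,:2].astype(np.float32)
        (cx,cy),(a,b),ang=cv2.minAreaRect(q); print("  rim cloud",len(q),round(cx,4),round(cy,4),round(a,4),round(b,4),round(ang,1))
        cn=max(cv2.findContours(mm.astype(np.uint8),0,1)[0],key=len)[:,0]
        q=cast(c,cn,z0)[:,:2].astype(np.float32)
        (cx,cy),(a,b),ang=cv2.minAreaRect(q); print("  sil",round(cx,4),round(cy,4),round(a,4),round(b,4),round(ang,1))
P=cloud(T)
print("bench z",P[300,400],P[330,230])
# lid, can cap, block
for nm,(u,v),z in(("lid",(228,181),.014),("cap",(287,205),.152),("cap2",(300,126),.148)):
    V=cv2.cvtColor(T["pixels"],cv2.COLOR_RGB2HSV); w=28 if nm=="lid" else 13
    m=np.zeros((400,640),np.uint8); m[v-w:v+w,u-w:u+w]=1
    m&=((V[...,1]<60)&(V[...,2]>(130 if nm=="lid" else 165))).astype(np.uint8)
    cn=max(cv2.findContours(m,0,1)[0],key=len); (x,y),r=cv2.minEnclosingCircle(cn)
    print(nm,x,y,r,cast(T,(x,y),z), "r mm",r/427*(-T["R"].T@T["t"])[2]*1000, P[v,u])
m=np.zeros((400,640),bool);m[160:195,355:390]=1
q=P[m&(abs(P[...,2]-.03)<.006)]; print("block",len(q),cv2.minAreaRect(q[:,:2].astype(np.float32)))
P=cloud(S);m=np.zeros((400,640),bool);m[150:185,245:282]=1
q=P[m&(abs(P[...,2]-.03)<.004)]; print("blockS",len(q),cv2.minAreaRect(q[:,:2].astype(np.float32)))
E
```

```text
top [ 0.41250222 -0.05679738  1.47879294]
base area 1836 z pct [-2.700e-03  1.000e-04  2.800e-03  5.700e-03  1.320e-02  1.282e-01
  1.530e-01]
  rim cloud 320 0.5612 0.0454 0.1607 0.14 80.1
  sil 0.5635 0.0486 0.1771 0.1449 80.0
shal area 1796 z pct [0.007  0.0099 0.0123 0.0152 0.0292 0.039  0.0524]
  rim cloud 259 0.4084 0.3347 0.1403 0.1401 28.1
  sil 0.4094 0.3325 0.1414 0.1435 28.3
deep area 1811 z pct [0.0072 0.0097 0.0121 0.0155 0.0458 0.0546 0.0601]
  rim cloud 307 0.4499 -0.3304 0.1388 0.1412 43.9
  sil 0.449 -0.3306 0.1447 0.1409 44.0
scene [1.02014086 0.57222559 1.1014643 ]
base area 2852 z pct [-0.0006  0.0016  0.0034  0.0067  0.0339  0.1282  0.1523]
  rim cloud 438 0.5638 0.055 0.1526 0.1418 79.5
  sil 0.5541 0.0217 0.2378 0.1571 72.0
shal area 2977 z pct [0.0092 0.0112 0.013  0.0164 0.0338 0.0429 0.0513]
  rim cloud 630 0.4108 0.3357 0.1437 0.1397 27.9
  sil 0.4147 0.3375 0.1528 0.14 28.0
deep area 2540 z pct [0.0057 0.0116 0.0168 0.0354 0.0503 0.0571 0.0693]
  rim cloud 452 0.4679 -0.3834 0.1872 0.2956 18.0
  sil 0.4379 -0.3773 0.3468 0.1882 72.3
bench z [ 0.22167163 -0.34764467 -0.00242428] [0.13074341 0.22734149 0.00322509]
lid 228.0265655517578 180.68014526367188 19.62125587463379 [[0.63450843 0.23905481 0.014     ]] r mm 67.95263397377786 [0.63366613 0.23949725 0.01218299]
cap 286.8999938964844 202.89999389648438 5.0220537185668945 [[0.54217603 0.02717783 0.152     ]] r mm 17.392453383965442 [0.53556483 0.02684999 0.15236497]
cap2 299.6428527832031 124.07142639160156 4.764985084533691 [[ 0.7952893  -0.01349459  0.148     ]] r mm 16.50216935188264 [ 0.7896739  -0.01452749  0.14548779]
block 188 ((0.6487759351730347, -0.2585536539554596), (0.03946453332901001, 0.059990718960762024), 58.20538330078125)
blockS 195 ((0.6514720916748047, -0.25677311420440674), (0.0422649048268795, 0.05925259366631508), 58.250526428222656)
```

Run:
```python
from h import *
from cell import state
for n in("top","scene"):
    c=load(f"pics/{n}0.npz");P=cloud(c)
    d=np.hypot(P[...,0]-.540,P[...,1]-.027)
    q=P[(d<.04)&(P[...,2]>.144)&(P[...,2]<.162)]
    print(n,len(q),cv2.minEnclosingCircle(q[:,:2].astype(np.float32)),np.median(q[:,2]),q[:,:2].mean(0))
    d=np.hypot(P[...,0]-.634,P[...,1]-.239)
    q=P[(d<.08)&(P[...,2]>.009)&(P[...,2]<.02)&(d>.05)]
    print(n,len(q),cv2.minEnclosingCircle(q[:,:2].astype(np.float32)))
go(state(),(.540,.027),100,.2216)
```

```text
top 146 ((0.5407770872116089, 0.028688007965683937), 0.02112252451479435) 0.15151264456110458 [0.54025522 0.02828321]
top 239 ((0.6343661546707153, 0.23955518007278442), 0.06851539015769958)
scene 194 ((0.5423683524131775, 0.0290923323482275), 0.02174966409802437) 0.15130303902603093 [0.54398114 0.0309752 ]
scene 413 ((0.6354259848594666, 0.24156194925308228), 0.06936156749725342)
psi 155.1 turn 55.1  after turn shift x -57.93 y 17.92 z -0.00 cm
```

```bash
python3 -m pendant '[[[0,0,0,0,6.9],[0,0,0,0,6.9],[0,0,0,0,6.9],[0,0,0,0,6.9],[0,0,0,0,6.9],[0,0,0,0,6.9],[0,0,0,0,6.9],[0,0,0,0,6.8],[0,-3.4,1.1,0,0],[0,-3.4,1.1,0,0],[0,-3.4,1.1,0,0],[0,-3.4,1.1,0,0],[0,-3.4,1.1,0,0],[0,-3.4,1.1,0,0],[0,-3.4,1.1,0,0],[0,-3.4,1.1,0,0],[0,-3.4,1.1,0,0],[0,-3.4,1.1,0,0],[0,-3.4,1.1,0,0]]]'
python3 - <<'E'
from h import *
from cell import state
go(state(),(.541,.0285),100,.2216)
E
```

```text
clock: 1.68
eef_pos: [0.4475, 0.2178, 0.2222]
tcp_rot: [0.643, 0.766, -0.0, -0.0]
wrist_force: [0.0, 0.3, -0.1]
grip_width: 0.0867
grasp_force: 0.0
psi 100.0 turn -0.0  after turn shift x -20.27 y 5.92 z 0.06 cm
```

```bash
python3 -m pendant '[[[0,-3.3,0.97,0,0],[0,-3.3,0.97,0,0],[0,-3.3,0.97,0,0],[0,-3.3,0.97,0,0],[0,-3.3,0.97,0,0],[0,-3.3,0.97,0,0],[0,-0.5,0.1,0,0],[0,0,0,0,0],[0,0,0,0,0]]]'
python3 - <<'E'
from h import *
from cell import state
go(state(),(.541,.0285),100,.09)
E
```

```text
clock: 2.43
eef_pos: [0.5403, 0.03, 0.222]
tcp_rot: [0.643, 0.766, -0.0, -0.001]
wrist_force: [-0.6, -0.5, -0.1]
grip_width: 0.087
grasp_force: 0.0
psi 99.9 turn -0.1  after turn shift x -0.16 y 0.04 z 13.20 cm
```

```bash
python3 -m pendant '[[[0,-0.15,0,2.5,0],[0,0,0,3,0],[0,0,0,3,0],[0,0,0,3,0],[0,0,0,1.7,0],[0,0,0,0,0],[0.6,0,0,0,0],[0.6,0,0,0,0],[0.6,0,0,0,0],[0.6,0,0,0,0],[0.6,0,0,0,0],[0.6,0,0,0,0]]]'
```

```text
clock: 3.43
eef_pos: [0.5417, 0.0283, 0.0915]
tcp_rot: [0.643, 0.766, 0.0, 0.001]
wrist_force: [0.4, 0.4, 1.0]
grip_width: 0.0548
grasp_force: 0.2
```

```bash
python3 -m pendant '[[[0.7,0,0,0,0],[0.7,0,0,0,0],[0.7,0,0,0,0],[0.7,0,0,-1,0],[0.7,0,0,-2,0],[0.7,0,0,-2,0],[0.7,0,0,0,0],[0.7,0,0,0,0]]]'
python3 - <<'E'
from h import *
from cell import state
go(state(),(.635,.240),100,.0925)
E
```

```text
clock: 4.1
eef_pos: [0.5416, 0.0283, 0.1414]
tcp_rot: [0.643, 0.766, 0.001, 0.001]
wrist_force: [-0.7, 0.1, -2.2]
grip_width: 0.0531
grasp_force: 30.0
psi 100.0 turn -0.0  after turn shift x 19.23 y 12.87 z 4.89 cm
```

```bash
python3 -m pendant '[[[0.7,1,0.7,0,0],[0.7,2.5,1.67,0,0],[0.7,2.5,1.67,0,0],[0.7,2.5,1.67,0,0],[0.7,2.5,1.67,0,0],[0.7,2.5,1.67,0,0],[0.7,2.5,1.67,0,0],[0.7,2,1.3,0,0],[0.7,1.2,0.8,0,0],[0.7,0.5,0.3,0,0],[0.7,0,0,0,0],[0.7,0,0,2,0],[0.7,0,0,1.5,0],[0.7,0,0,0.7,0],[0.7,0,0,0.3,0],[0.7,0,0,0.1,0],[0.7,0,0,0,0],[0.7,0,0,0,0]]]'
```

```text
clock: 5.6
eef_pos: [0.6365, 0.2449, 0.095]
tcp_rot: [0.643, 0.766, 0.0, 0.0]
wrist_force: [-0.2, 0.1, -2.3]
grip_width: 0.0533
grasp_force: 30.0
```

```bash
python3 -m pendant '[[[0.7,0,0,0.1,0],[0.7,0,0,0.1,0],[0.7,0,0,0,0]]]'
```

```text
clock: 5.85
eef_pos: [0.6367, 0.2453, 0.0935]
tcp_rot: [0.643, 0.766, 0.001, 0.0]
wrist_force: [-0.1, 0.1, 2.0]
grip_width: 0.0534
grasp_force: 30.0
```

```bash
python3 -m pendant '[[[0.3,0,0,0,0],[0.2,0,0,0,0],[0,0,0,0,0],[0,0,0,0,0],[0,0,0,0,0],[0,0,0,0,0],[0,0,0,-2,0],[0,0,0,-3.5,0],[0,0,0,-4,0],[0,0,0,-4,0],[0,0,0,-2.5,0],[0,-4,0,0,0],[0,-4,0,0,0],[0,-4,0,0,0],[0,-4,0,0,0],[0,-4,0,0,0],[0,-4,0,0,0],[0,-4,0,0,0],[0,-4,0,0,0],[0,-4,0,0,0]]]'
python3 - <<'E'
from h import *
from cell import *
for n in("scene","top"):
    c=capture(n); np.savez(f"pics/{n}1.npz",**c); cv2.imwrite(f"pics/{n}1.png",c["pixels"][:,:,::-1])
    P=cloud(c); d=np.hypot(P[...,0]-.6367,P[...,1]-.2453)
    q=P[(d<.05)&(P[...,2]>.146)&(P[...,2]<.165)]; print(n,"can",len(q),q.mean(0) if len(q) else 0)
go(state(),(.4495,-.3305),134,.24)
E
```

```text
clock: 7.52
eef_pos: [0.6986, -0.1113, 0.2527]
tcp_rot: [0.643, 0.766, 0.0, 0.0]
wrist_force: [0.7, 0.7, -0.2]
grip_width: 0.0871
grasp_force: 0.0
scene can 268 [0.6385407  0.2468402  0.15345049]
top can 142 [0.63424684 0.24449377 0.15366048]
psi 99.6 turn -34.4  after turn shift x 1.90 y -32.79 z 1.19 cm
```

View pics/scene1.png

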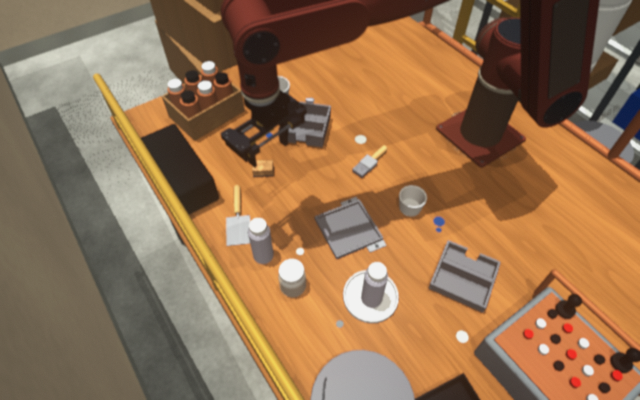

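The scene shows the can upright on the lid at (375,285) and the base clear at (348,228). The deep tray comes next.

```bash
python3 -m pendant '[[[0.4,0,0,0,-6.9],[0.4,0,0,0,-6.9],[0.4,0,0,0,-6.9],[0.4,0,0,0,-6.9],[0.4,0,0,0,-6.8],[0.4,0.2,-3.6,0,0],[0.4,0.2,-3.6,0,0],[0.4,0.2,-3.6,0,0],[0.4,0.2,-3.6,0,0],[0.4,0.2,-3.6,0,0],[0.4,0.2,-3.6,0,0],[0.4,0.2,-3.6,0,0],[0.4,0.2,-3.6,0,0],[0.4,0.3,-3.4,0,0],[0.4,0,-0.6,0,0],[0.4,0,0,0,0],[0.4,0,0,0,0]]]'
python3 - <<'E'
from h import *
from cell import *
for n in("scene","top"):
    c=capture(n); np.savez(f"pics/{n}2.npz",**c); cv2.imwrite(f"pics/{n}2.png",c["pixels"][:,:,::-1])
    P=cloud(c); hsv=cv2.cvtColor(c["pixels"],cv2.COLOR_RGB2HSV)
    print(n)
    a=np.radians(-10);R=np.array([[np.cos(a),np.sin(a)],[-np.sin(a),np.cos(a)]])
    for it in range(3):
        if it==0: ctr=np.array([.5625,.050])
        L=(P[...,:2]-ctr)@R.T
        m=(abs(P[...,2]-.008)<.012)&(abs(L)<.085).all(-1)&(hsv[...,1]<90)
        # edge positions: sil boundary of mask per side, in strips away from lugs
        x,y=L[...,0][m],L[...,1][m]
        def ext(s,t,lo,hi):
            v=[]
            for b in np.arange(lo,hi,.004):
                k=(t>=b)&(t<b+.004)
                if k.any(): v.append((b+.002,s[k].max()))
            v=np.array(v); return np.median(v[:,1]),np.degrees(np.arctan(np.polyfit(v[:,0],v[:,1],1)[0]))
        e=[ext(x,y,-.06,-.02),ext(-x,y,-.05,.05),ext(y,x,0,.06),ext(-y,x,0,.06)]
        if it==2: print(np.round(e,4).tolist(),ctr)
        ctr=ctr+R.T@np.array([(e[0][0]-e[1][0])/2,(e[2][0]-e[3][0])/2])
    # key
    k=(abs(P[...,2]-.028)<.008)&(np.hypot(*(P[...,:2]-ctr).transpose(2,0,1))<.09)
    q=P[k]; print("key",len(q),q.mean(0) if len(q) else 0,"angle",np.degrees(np.arctan2(*(q.mean(0)[:2]-ctr)[::-1])),"dist",np.linalg.norm(q.mean(0)[:2]-ctr))
go(state(),(.4495,-.3305),134,.024)
E
```

```text
clock: 9.03
eef_pos: [0.4512, -0.3249, 0.2527]
tcp_rot: [0.388, 0.922, 0.0, 0.0]
wrist_force: [0.3, 0.1, 0.7]
grip_width: 0.0522
grasp_force: 0.0
scene
[[0.0698, -0.9766], [0.0698, -0.4455], [0.0696, -0.4572], [0.0696, 2.6878]] [0.56324064 0.05091568]
key 35 [0.62924463 0.04029265 0.02967934] angle -9.143083961910074 dist 0.06685338669304666
top
[[0.0686, -3.7401], [0.0686, 0.2642], [0.0688, 0.2522], [0.0688, 0.4205]] [0.5620289 0.0492628]
key 27 [0.60843523 0.03977681 0.02690804] angle -11.552771473180258 dist 0.04736592994075943
psi 134.5 turn 0.5  after turn shift x -0.28 y -0.61 z 22.86 cm
```

View pics/top2.png

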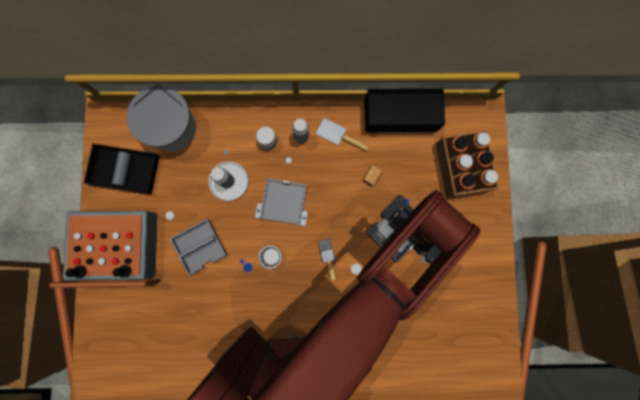

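```bash
python3 -m pendant '[[[0.4,-0.3,-0.5,2,0.5],[0.4,0,0,3.5,0],[0.4,0,0,3.5,0],[0.4,0,0,3.5,0],[0.4,0,0,2.5,0],[0.4,0,0,0,0],[0.4,0,0,0,0]]]'
python3 - <<'E'
from h import *
from cell import *
go(state(),(.4505,-.33),134,.023)
E
```

```text
clock: 9.72
eef_pos: [0.4494, -0.329, 0.1012]
tcp_rot: [0.391, 0.92, 0.001, -0.002]
wrist_force: [0.2, -1.3, 0.2]
grip_width: 0.0523
grasp_force: 0.0
psi 134.0 turn -0.0  after turn shift x -0.15 y 0.01 z 7.82 cm
```

```bash
python3 -m pendant '[[[0.4,-0.15,0,2,0],[0.4,0,0,2.5,0],[0.4,0,0,2,0],[0.4,0,0,1,0],[0.4,0,0,0.3,0],[0.4,0,0,0,0],[0.95,0,0,0,0],[0.95,0,0,0,0],[0.95,0,0,0,0],[0.95,0,0,0,0],[0.95,0,0,0,0],[0.95,0,0,0,0],[0.95,0,0,0,0],[0.95,0,0,0,0]]]'
```

```text
clock: 10.88
eef_pos: [0.4504, -0.332, 0.0246]
tcp_rot: [0.392, 0.92, 0.0, 0.0]
wrist_force: [-0.9, -0.2, 0.9]
grip_width: 0.0118
grasp_force: 30.0
```

```bash
python3 -m pendant '[[[0.95,0,0,-1,0],[0.95,0,0,-2.5,0],[0.95,0,0,-3,0],[0.95,0,0,-3,0],[0.95,0,0,-1,0],[0.95,0,0,0,3],[0.95,0,0,0,6],[0.95,0,0,0,6],[0.95,0,0,0,6],[0.95,0,0,0,6],[0.95,0,0,0,6],[0.95,0,0,0,6],[0.95,0,0,0,6],[0.95,0,0,0,6],[0.95,0,0,0,3],[0.95,0,0,0,0]]]'
python3 - <<'E'
from h import *
from cell import *
go(state(),(.5624,.0486),80,.10)
E
```

```text
clock: 12.22
eef_pos: [0.4498, -0.3314, 0.1284]
tcp_rot: [0.767, 0.641, -0.0, -0.001]
wrist_force: [0.0, 0.5, -4.2]
grip_width: 0.0119
grasp_force: 30.0
psi 79.8 turn -0.2  after turn shift x 39.38 y 4.49 z 2.84 cm
```

```bash
python3 -m pendant '[[[0.95,1,0.1,0,-0.2],[0.95,2,0.2,0,0],[0.95,3,0.4,0,0],[0.95,3.5,0.4,0,0],[0.95,3.5,0.4,0,0],[0.95,3.5,0.4,0,0],[0.95,3.5,0.4,0,0],[0.95,3.5,0.4,0,0],[0.95,3.5,0.4,0,0],[0.95,3.5,0.4,0,0],[0.95,3.5,0.4,0,0],[0.95,3,0.4,0,0],[0.95,1,0.1,1,0],[0.95,0.7,0.1,1,0],[0.95,0,0,0,0],[0.95,0,0,0,0],[0.95,0,0,0,0]]]'
python3 - <<'E'
from h import *
from cell import *
s=state(); go(s,(.5624,.0486),80,.10)
p,a=tool(s)
for n in("scene","top"):
    c=capture(n); np.savez(f"pics/{n}3.npz",**c); cv2.imwrite(f"pics/{n}3.png",c["pixels"][:,:,::-1])
    P=cloud(c); hsv=cv2.cvtColor(c["pixels"],cv2.COLOR_RGB2HSV)
    z0=p[2]-.0246+.055
    m=(abs(P[...,2]-z0)<.006)&(np.hypot(P[...,0]-p[0],P[...,1]-p[1])<.11)&(hsv[...,1]<90)
    q=P[m]; print(n,len(q),z0,cv2.minAreaRect(q[:,:2].astype(np.float32)))
E
```

```text
clock: 13.63
eef_pos: [0.5608, 0.0404, 0.109]
tcp_rot: [0.766, 0.643, -0.001, -0.0]
wrist_force: [-0.1, 1.0, -3.2]
grip_width: 0.0117
grasp_force: 30.0
psi 80.0 turn 0.0  after turn shift x 0.84 y 0.01 z 0.90 cm
scene 335 0.13943569383385312 ((0.5677361488342285, 0.08075863122940063), (0.06313483417034149, 0.13937468826770782), 81.58892059326172)
top 158 0.13943569383385312 ((0.558696448802948, 0.04010394588112831), (0.13910573720932007, 0.1398613303899765), 80.01415252685547)
```

View pics/scene3.png

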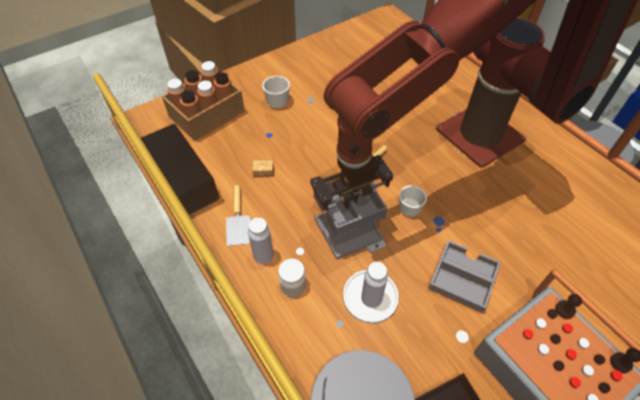

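The scene shows the tray held level above the base at (350,215), and the lidded can untouched at (375,285).

```bash
python3 -m pendant '[[[0.95,0.87,0.05,0.5,0],[0.95,0,0,1.5,0],[0.95,0,0,1.5,0],[0.95,0,0,1.5,0],[0.95,0,0,0.5,0],[0.95,0,0,0,0],[0.95,0,0,0,0]]]'
python3 - <<'E'
from h import *
from cell import *
s=state(); go(s,(.563,.049),80,.0306)
E
```

```text
clock: 14.32
eef_pos: [0.5635, 0.0499, 0.0547]
tcp_rot: [0.766, 0.643, -0.0, -0.0]
wrist_force: [0.3, 0.1, -3.0]
grip_width: 0.0119
grasp_force: 30.0
psi 80.1 turn 0.1  after turn shift x -0.10 y -0.04 z 2.41 cm
```

```bash
python3 -m pendant '[[[0.95,-0.1,-0.04,0,0],[0.95,0,0,0.4,0],[0.95,0,0,0.4,0],[0.95,0,0,0.4,0],[0.95,0,0,0.4,0],[0.95,0,0,0,0],[0.95,0,0,0,0]]]'; python3 -m pendant '[[[0.95,0,0,0.2,0],[0.95,0,0,0.2,0],[0.95,0,0,0,0],[0.95,0,0,0,0]]]'
```

```text
clock: 14.9
eef_pos: [0.5624, 0.0491, 0.038]
tcp_rot: [0.766, 0.643, -0.0, -0.0]
wrist_force: [0.3, 0.6, -3.0]
grip_width: 0.012
grasp_force: 30.0
clock: 15.23
eef_pos: [0.5627, 0.049, 0.0344]
tcp_rot: [0.766, 0.643, -0.0, -0.0]
wrist_force: [-0.4, -0.1, -3.4]
grip_width: 0.0115
grasp_force: 30.0
```

Feet are inside the rim with no contact force. I'll press it home.

```bash
python3 -m pendant '[[[0.95,0,0,0.2,0],[0.95,0,0,0.15,0],[0.95,0,0,0.1,0],[0.95,0,0,0,0],[0.95,0,0,0,0]]]'
```

```text
clock: 15.65
eef_pos: [0.563, 0.0491, 0.0306]
tcp_rot: [0.766, 0.643, 0.0, 0.0]
wrist_force: [-3.5, 0.2, 4.2]
grip_width: 0.0119
grasp_force: 30.0
```

```bash
python3 -m pendant '[[[0.6,0,0,0,0],[0.6,0,0,0,0],[0.6,0,0,0,0],[0.6,0,0,0,0],[0.6,0,0,-1,0],[0.6,0,0,-3,0],[0.6,0,0,-4,0],[0,0,0,-4,0],[0,0,0,-2,5.5],[0,0,0,0,5.5],[0,0,0,0,5.5],[0,0,0,0,5.3],[0,0,0,0,0]]]'
python3 - <<'E'
from h import *
from cell import *
s=state(); go(s,(.650,-.2577),58.2,.008)
E
```

```text
clock: 16.73
eef_pos: [0.5631, 0.049, 0.1711]
tcp_rot: [0.874, 0.486, 0.001, 0.0]
wrist_force: [-1.6, 0.1, 0.4]
grip_width: 0.0671
grasp_force: 0.0
psi 58.1 turn -0.1  after turn shift x -21.49 y 23.55 z 16.31 cm
```

```bash
python3 -m pendant '[[[0,-2.35,2.57,0,0],[0,-2.35,2.57,0,0],[0,-2.35,2.57,0,0],[0,-2.35,2.57,0,0],[0,-2.35,2.57,0,0],[0,-2.35,2.57,0,0],[0,-2.35,2.57,0,0],[0,-2.35,2.57,0,0],[0,-2.35,2.57,0,0],[0,-0.34,0.42,0,0],[0,0,0,0,0],[0,0,0,0,0],[0,0,0,0,0]]]'
python3 - <<'E'
from h import *
from cell import *
s=state(); go(s,(.650,-.2577),58.2,.008)
for n in("scene","top"):
    c=capture(n); np.savez(f"pics/{n}4.npz",**c)
    P=cloud(c); hsv=cv2.cvtColor(c["pixels"],cv2.COLOR_RGB2HSV)
    m=(abs(P[...,2]-.061)<.005)&(np.hypot(P[...,0]-.563,P[...,1]-.05)<.105)&(hsv[...,1]<90)
    q=P[m]; print(n,len(q),cv2.minAreaRect(q[:,:2].astype(np.float32)),np.median(q[:,2]))
E
```

```text
clock: 17.82
eef_pos: [0.65, -0.256, 0.1699]
tcp_rot: [0.873, 0.488, -0.0, -0.001]
wrist_force: [0.5, 0.6, 0.6]
grip_width: 0.0869
grasp_force: 0.0
psi 58.4 turn 0.2  after turn shift x -0.14 y 0.09 z 16.19 cm
scene 523 ((0.5609561204910278, 0.04954491928219795), (0.1430867314338684, 0.14303354918956757), 79.94667053222656) 0.059800612240843744
top 318 ((0.5602249503135681, 0.04939143359661102), (0.14034920930862427, 0.14017115533351898), 80.2559814453125) 0.06013000094051646
```

```bash
python3 -m pendant '[[[0,-0.14,0.09,2,0],[0,0,0,3.5,0],[0,0,0,3.5,0],[0,0,0,3.5,0],[0,0,0,2.5,0],[0,0,0,1,0],[0,0,0,0,0],[0.5,0,0,0,0],[0.5,0,0,0,0],[0.5,0,0,0,0],[0.5,0,0,0,0],[0.5,0,0,0,0],[0.5,0,0,0,0]]]'
```

```text
clock: 19.0
eef_pos: [0.6512, -0.2598, 0.0117]
tcp_rot: [0.873, 0.487, 0.001, 0.001]
wrist_force: [-0.2, 0.5, 5.6]
grip_width: 0.0597
grasp_force: 30.0
```

```bash
python3 -m pendant '[[[0.5,0,0,-1,0],[0.5,0,0,-3,0],[0.5,0,0,-3,0],[0.5,0,0,-3,0],[0.5,0,0,-2,0],[0.5,0,0,0,6.9],[0.5,0,0,0,6.9],[0.5,0,0,0,6.9],[0.5,0,0,0,6.9],[0.5,0,0,0,6.9],[0.5,0,0,0,6.9],[0.5,0,0,0,6.9],[0.5,0,0,0,6.9],[0.5,0,0,0,6.9],[0.5,0,0,0,6.1],[0.5,0,0,0,0]]]'
python3 - <<'E'
from h import *
from cell import *
s=state(); go(s,(.5285,.0556),-10,.033);print(s["grip_width"])
E
```

```text
clock: 20.33
eef_pos: [0.65, -0.2592, 0.1304]
tcp_rot: [0.996, -0.088, -0.0, -0.0]
wrist_force: [0.1, 0.6, -1.3]
grip_width: 0.0596
grasp_force: 30.0
psi -10.1 turn -0.1  after turn shift x -17.44 y -28.89 z 9.74 cm
0.05958437565380209
```

```bash
python3 -m pendant '[[[0.5,-0.9,-1.5,0,0],[0.5,-1.8,-3,0,0],[0.5,-1.8,-3,0,0],[0.5,-1.8,-3,0,0],[0.5,-1.8,-3,0,0],[0.5,-1.8,-3,0,0],[0.5,-1.8,-3,0,0],[0.5,-1.8,-3,0,0],[0.5,-1.8,-3,0,0],[0.5,-1.4,-2.4,0,0],[0.5,-0.5,-0.9,0,0],[0.5,0,0,1,0],[0.5,0,0,1,0],[0.5,0,0,0,0],[0.5,0,0,0,0]]]'
python3 - <<'E'
from h import *
from cell import *
s=state(); go(s,(.5285,.0556),-10,.033)
E
```

```text
clock: 21.58
eef_pos: [0.5298, 0.0528, 0.1086]
tcp_rot: [0.996, -0.087, -0.001, 0.0]
wrist_force: [0.1, -1.1, 0.3]
grip_width: 0.0599
grasp_force: 30.0
psi -10.0 turn 0.0  after turn shift x -0.18 y -0.25 z 7.56 cm
```

```bash
python3 -m pendant '[[[0.5,-0.18,-0.2,0.5,0],[0.5,0,0,1.5,0],[0.5,0,0,1.5,0],[0.5,0,0,1.5,0],[0.5,0,0,1.5,0],[0.5,0,0,0.8,0],[0.5,0,0,0.2,0],[0.5,0,0,0,0],[0.5,0,0,0,0]]]'
```

```text
clock: 22.33
eef_pos: [0.5296, 0.0561, 0.0357]
tcp_rot: [0.996, -0.087, 0.0, -0.0]
wrist_force: [-0.3, -0.4, 0.2]
grip_width: 0.0596
grasp_force: 30.0
```

```bash
python3 -m pendant '[[[0.5,0,0,0.2,0],[0.5,0,0,0.2,0],[0.5,0,0,0.05,0],[0.5,0,0,0,0],[0.5,0,0,0,0]]]'
```

```text
clock: 22.75
eef_pos: [0.529, 0.0564, 0.0307]
tcp_rot: [0.996, -0.086, 0.0, -0.0]
wrist_force: [-0.2, -0.4, -1.2]
grip_width: 0.0596
grasp_force: 30.0
```

```bash
python3 -m pendant '[[[0.5,0,0,0.1,0],[0.5,0,0,0,0],[0.1,0,0,0,0],[0,0,0,0,0],[0,0,0,0,0],[0,0,0,0,0],[0,0,0,-1,0],[0,0,0,-3,0],[0,0,0,-4,0],[0,0,0,-4,0],[0,0,0,-3,0],[0,0,0,0,0]]]'
python3 - <<'E'
from h import *
from cell import *
s=state(); go(s,(.4095,.335),118,.0246)
E
```

```text
clock: 23.75
eef_pos: [0.5337, 0.0562, 0.1885]
tcp_rot: [0.996, -0.086, 0.007, -0.0]
wrist_force: [1.2, -0.8, 1.3]
grip_width: 0.087
grasp_force: 0.0
psi -9.9 turn -127.9  after turn shift x 30.44 y 2.12 z 16.39 cm
```

```bash
python3 -m pendant '[[[0.4,0,0,0,-7],[0.4,0,0,0,-7],[0.4,0,0,0,-7],[0.4,0,0,0,-7],[0.4,0,0,0,-7],[0.4,0,0,0,-7],[0.4,0,0,0,-7],[0.4,0,0,0,-7],[0.4,0,0,0,-7],[0.4,0,0,0,-7],[0.4,0,0,0,-7],[0.4,0,0,0,-7],[0.4,0,0,0,-7],[0.4,0,0,0,-7],[0.4,0,0,0,-7],[0.4,0,0,0,-7],[0.4,0,0,0,-7],[0.4,0,0,0,-7],[0.4,0,0,0,-1.9],[0.4,0,0,0,0]]]'
python3 - <<'E'
from h import *
from cell import *
s=state(); go(s,(.4095,.335),118,.0246)
E
```

```text
clock: 25.42
eef_pos: [0.5287, 0.0563, 0.1796]
tcp_rot: [0.515, 0.857, -0.0, -0.0]
wrist_force: [-0.0, -0.0, 0.2]
grip_width: 0.0521
grasp_force: 0.0
psi 118.1 turn 0.1  after turn shift x 30.20 y 2.55 z 15.50 cm
```

```bash
python3 -m pendant '[[[0.4,2,0.2,0,0],[0.4,3.5,0.3,0,0],[0.4,3.5,0.3,0,0],[0.4,3.5,0.3,0,0],[0.4,3.5,0.3,0,0],[0.4,3.5,0.3,0,0],[0.4,3.5,0.3,0,0],[0.4,3.5,0.3,0,0],[0.4,2.7,0.1,0,0],[0.4,1,0,0,0],[0.4,0,0,2,0],[0.4,0,0,3,0],[0.4,0,0,2,0],[0.4,0,0,0,0],[0.4,0,0,0,0]]]'
python3 - <<'E'
from h import *
from cell import *
s=state(); go(s,(.4095,.335),118,.0246)
for n in("scene","top"):
    c=capture(n); np.savez(f"pics/{n}5.npz",**c); P=cloud(c)
    a=np.radians(-10);R=np.array([[np.cos(a),np.sin(a)],[-np.sin(a),np.cos(a)]])
    L=(P[...,:2]-[.562,.0495])@R.T
    hsv=cv2.cvtColor(c["pixels"],cv2.COLOR_RGB2HSV)
    m=(abs(L[...,0]+.035)<.027)&(abs(L[...,1])<.06)&(hsv[...,1]>90)
    print(n,m.sum(),"block top z",np.nanmedian(P[...,2][m]),cv2.minAreaRect(L[m].astype(np.float32)))
    m=(abs(P[...,2]-.061)<.005)&(abs(L)<.08).all(-1)&(hsv[...,1]<90)
    print("deep",cv2.minAreaRect(P[m][:,:2].astype(np.float32)),np.median(P[m][:,2]))
c=load("pics/scene5.npz"); im=cv2.resize(c["pixels"][170:270,290:410],(720,600),interpolation=cv2.INTER_CUBIC); cv2.imwrite("pics/blk.png",im[:,:,::-1])
E
```

```text
clock: 26.67
eef_pos: [0.4077, 0.3333, 0.1086]
tcp_rot: [0.516, 0.857, -0.001, -0.001]
wrist_force: [-0.2, 0.9, 0.3]
grip_width: 0.0521
grasp_force: 0.0
psi 117.9 turn -0.1  after turn shift x 0.06 y 0.24 z 8.40 cm
scene 351 block top z 0.04776841304699802 ((-0.03585252910852432, -0.0050070323050022125), (0.08187924325466156, 0.04268224909901619), 86.62577056884766)
deep ((0.5616740584373474, 0.05041850730776787), (0.14175823330879211, 0.14164768159389496), 80.08016967773438) 0.05957058582509356
top 219 block top z 0.04824433899706751 ((-0.03622893989086151, 0.0021412689238786697), (0.05869312211871147, 0.04423988237977028), 88.37850189208984)
deep ((0.5599633455276489, 0.049242645502090454), (0.1399247944355011, 0.1399305909872055), 80.38894653320312) 0.060247913945327185
```

View pics/blk.png

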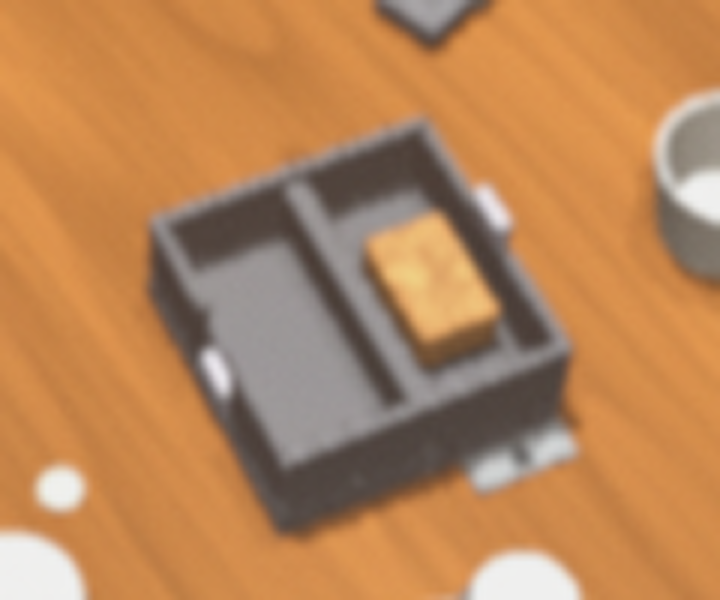

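The block lies flat in the compartment (crop (435,285)). The deep tray is seated, with the base key in its notch at (215,370) and its own key at (490,210). I'll grasp the shallow tray now.

```bash
python3 -m pendant '[[[0.4,0.06,0.24,2,0],[0.4,0,0,2.5,0],[0.4,0,0,2,0],[0.4,0,0,1.4,0],[0.4,0,0,0.5,0],[0.4,0,0,0,0],[0.95,0,0,0,0],[0.95,0,0,0,0],[0.95,0,0,0,0],[0.95,0,0,0,0],[0.95,0,0,0,0],[0.95,0,0,0,0],[0.95,0,0,0,0],[0.95,0,0,0,0]]]'
python3 - <<'E'
from h import *
from cell import *
s=state(); go(s,(.4095,.335),118,.0246)
E
```

```text
clock: 27.93
eef_pos: [0.4102, 0.336, 0.0257]
tcp_rot: [0.515, 0.857, -0.0, -0.0]
wrist_force: [-0.9, -0.2, 1.7]
grip_width: 0.0118
grasp_force: 30.0
psi 118.0 turn -0.0  after turn shift x -0.05 y -0.11 z 0.11 cm
```

```bash
python3 -m pendant '[[[0.95,0,0,-1,0],[0.95,0,0,-2.5,0],[0.95,0,0,-3,0],[0.95,0,0,-3,0],[0.95,0,0,-3,0],[0.95,0,0,-1.5,0],[0.95,0,0,0,3],[0.95,0,0,0,6],[0.95,0,0,0,6],[0.95,0,0,0,6],[0.95,0,0,0,6],[0.95,0,0,0,6],[0.95,0,0,0,5],[0.95,0,0,0,0],[0.95,0,0,0,0]]]'
python3 - <<'E'
from h import *
from cell import *
s=state(); go(s,(.563,.0495),80,.0787)
E
```

```text
clock: 29.18
eef_pos: [0.41, 0.3358, 0.1656]
tcp_rot: [0.765, 0.644, -0.0, -0.0]
wrist_force: [0.2, -0.8, -2.1]
grip_width: 0.0118
grasp_force: 30.0
psi 80.1 turn 0.1  after turn shift x -25.54 y 20.04 z 8.69 cm
```

```bash
python3 -m pendant '[[[0.95,-0.8,0.6,0,0.1],[0.95,-1.6,1.3,0,0],[0.95,-2.4,1.9,0,0],[0.95,-2.4,1.9,0,0],[0.95,-2.4,1.9,0,0],[0.95,-2.4,1.9,0,0],[0.95,-2.4,1.9,0,0],[0.95,-2.4,1.9,0,0],[0.95,-2.4,1.9,0,0],[0.95,-2.4,1.9,0,0],[0.95,-2,1.5,0,0],[0.95,-1.4,1,0,0],[0.95,-0.6,0.4,0,0],[0.95,0,0,1,0],[0.95,0,0,1,0],[0.95,0,0,0,0],[0.95,0,0,0,0],[0.95,0,0,0,0]]]'
python3 - <<'E'
from h import *
from cell import *
s=state(); go(s,(.563,.0495),80,.0787);p,a=tool(s)
c=capture("top"); np.savez("pics/top6.npz",**c);P=cloud(c); hsv=cv2.cvtColor(c["pixels"],cv2.COLOR_RGB2HSV)
z0=p[2]-.0257+.035
m=(abs(P[...,2]-z0)<.006)&(np.hypot(P[...,0]-p[0],P[...,1]-p[1])<.11)&(hsv[...,1]<90)
q=P[m]; print(len(q),z0,cv2.minAreaRect(q[:,:2].astype(np.float32)))
E
```

```text
clock: 30.68
eef_pos: [0.5615, 0.0499, 0.1451]
tcp_rot: [0.766, 0.643, -0.0, -0.0]
wrist_force: [0.8, 0.8, -2.5]
grip_width: 0.0116
grasp_force: 30.0
psi 80.0 turn -0.0  after turn shift x -0.02 y 0.15 z 6.64 cm
158 0.1543714424827794 ((0.5590892434120178, 0.048505283892154694), (0.13922497630119324, 0.1400560885667801), 79.79357147216797)
```

```bash
python3 -m pendant '[[[0.95,0.05,0.12,0.5,0],[0.95,0,0,1.2,0],[0.95,0,0,1.2,0],[0.95,0,0,1.2,0],[0.95,0,0,0.5,0],[0.95,0,0,0,0],[0.95,0,0,0,0]]]'
python3 - <<'E'
from h import *
from cell import *
s=state(); go(s,(.5627,.050),80,.0787)
E
```

```text
clock: 31.32
eef_pos: [0.5629, 0.0491, 0.0986]
tcp_rot: [0.767, 0.642, -0.001, -0.001]
wrist_force: [0.3, -0.2, -1.6]
grip_width: 0.012
grasp_force: 30.0
psi 79.9 turn -0.1  after turn shift x 0.09 y -0.04 z 1.99 cm
```

```bash
python3 -m pendant '[[[0.95,0.05,-0.03,0,0],[0.95,0,0,0.4,0],[0.95,0,0,0.4,0],[0.95,0,0,0.3,0],[0.95,0,0,0,0],[0.95,0,0,0,0]]]'; python3 -m pendant '[[[0.95,0,0,0.2,0],[0.95,0,0,0.2,0],[0.95,0,0,0,0],[0.95,0,0,0,0]]]'
```

```text
clock: 31.82
eef_pos: [0.563, 0.0497, 0.0882]
tcp_rot: [0.767, 0.642, -0.0, -0.0]
wrist_force: [1.1, -0.3, -2.5]
grip_width: 0.0118
grasp_force: 30.0
clock: 32.15
eef_pos: [0.5632, 0.0496, 0.0844]
tcp_rot: [0.767, 0.642, -0.0, -0.0]
wrist_force: [0.2, 0.5, -2.0]
grip_width: 0.012
grasp_force: 30.0
```

```bash
python3 -m pendant '[[[0.95,0,0,0.2,0],[0.95,0,0,0.2,0],[0.95,0,0,0.15,0],[0.95,0,0,0.1,0],[0.95,0,0,0,0],[0.95,0,0,0,0]]]'
```

```text
clock: 32.65
eef_pos: [0.5633, 0.0496, 0.0787]
tcp_rot: [0.767, 0.642, -0.0, 0.0]
wrist_force: [-4.0, -0.4, 5.0]
grip_width: 0.0118
grasp_force: 30.0
```

Seated at the expected height with contact force. I'll release, retreat and check.

```bash
python3 -m pendant '[[[0.6,0,0,0,0],[0.6,0,0,0,0],[0.6,0,0,0,0],[0.6,0,0,0,0],[0.6,0,0,-1,0],[0.6,0,0,-3,0],[0.6,0,0,-4,0],[0.6,0,0,-4,0],[0.6,0,0,-2,0],[0.6,-3,0,0,0],[0.6,-4,0,0,0],[0.6,-4,0,0,0],[0.6,-4,0,0,0],[0.6,-4,0,0,0],[0.6,-4,0,0,0],[0.6,-4,0,0,0],[0.6,-3,0,0,0],[0.6,0,0,0,0],[0.6,0,0,0,0]]]'
python3 - <<'E'
from h import *
from cell import *
ims=[]
for n in("scene","top"):
    c=capture(n);P=cloud(c); hsv=cv2.cvtColor(c["pixels"],cv2.COLOR_RGB2HSV)
    m=(abs(P[...,2]-.088)<.006)&(np.hypot(P[...,0]-.562,P[...,1]-.05)<.105)&(hsv[...,1]<90)
    q=P[m]; print(n,len(q),cv2.minAreaRect(q[:,:2].astype(np.float32)),np.median(q[:,2]))
    ims.append(c["pixels"])
a=cv2.resize(ims[0][170:310,280:420],(400,400),interpolation=cv2.INTER_CUBIC);b=cv2.resize(ims[1][110:250,190:330],(400,400),interpolation=cv2.INTER_CUBIC)
cv2.imwrite("pics/end.png",np.hstack([a,b])[:,:,::-1])
E
```

```text
clock: 34.23
eef_pos: [0.5102, -0.2473, 0.2186]
tcp_rot: [0.768, 0.641, 0.0, 0.0]
wrist_force: [0.5, -0.4, 0.8]
grip_width: 0.0347
grasp_force: 0.0
scene 577 ((0.5615928769111633, 0.04920101538300514), (0.14439602196216583, 0.14274467527866364), 80.16644287109375) 0.08709113500010321
top 310 ((0.5604626536369324, 0.049056634306907654), (0.1402139812707901, 0.1402367502450943), 79.95842742919922) 0.08762955057432109
```

View pics/end.png

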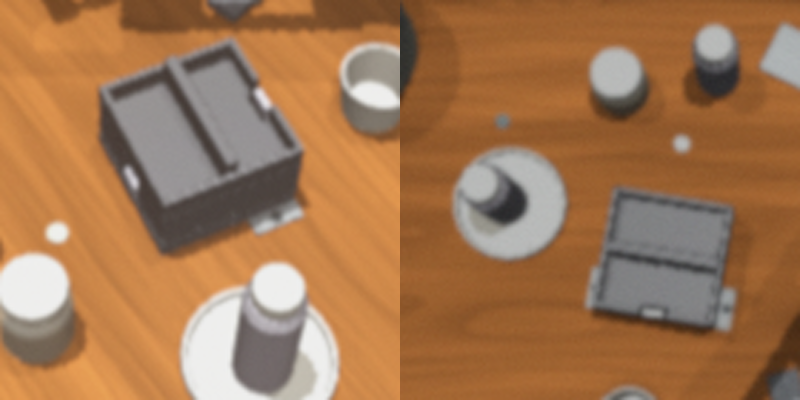

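The stack is closed and level: the deep tray's key is in the shallow tray's notch at (262,98), the base key is at (132,178), and the can stands on the lid at (270,330). I'm handing the job in.

```bash
python3 -c "
from cell import *
print(sign_off())"
```

```text
the job is handed in; nothing more can be done
None
```

The job is done and handed in at about 34 s of the 72 s allowed: the spray can stands upright on the lid, the deep tray is seated on the base, the block lies flat inside it, and the shallow tray is seated on top.

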